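# Make the riveting press safe and load its hooked jaw

### The arm

A 7-joint arm with a two-finger parallel gripper is mounted at the origin on the work surface. World frame = base frame: x ahead of the robot, y to its left, z up, the work surface at z = 0. Lengths are in m, angles in rad, forces in N, time in s.
With the tool pointing down it reaches from about 0.35 to 0.9 m from the base axis. Payload 7.2 kg.
Tool frame: the origin (TCP) lies at the very end of the fingers, on their centre line; the grasp point (between the pads) lies bot.tcp_to_grasp behind it (bot.tcp_to_grasp is the distance from the TCP to the grasp point, in m); z points along the fingers, y is the direction in which the jaws open and shut (so a half turn about z gives the same grasp; the last joint's range is limited). The gripper opens to 88 mm and grips with 3 to 60 N. Pads are 20 mm wide; open, the fingers measure 115 mm over their backs; the gripper's body (75 mm by 178 mm) begins 61 mm behind the grasp point.
Start: joints at [1.2, 0.411, -0.013, 1.596, 0.006, 1.134, -0.082], TCP at [0.186, -0.597, 0.223] pointing down, gripper open.
Joint ranges: [-2.95, 2.95], [-0.29, 1.99], [-1.47, 1.44], [0.14, 2.54], [-1.03, 4.17], [0.13, 1.85], [-2.86, 2.86]. Speed limits (rad/s): [2.39, 2.39, 3.01, 3.01, 3.14, 3.14, 3.14].

### API

Orientations are given as a unit quaternion [w, x, y, z].
In Python, from plant import bot gives the robot as it stands.
- The arm moves only by the shell command python3 -m creep 'ROWS' [OPENING] [FORCE]. ROWS is a JSON object of lists of equal length, an entry for each row: "travel": the shift along the tool's x, y, z in mm, a list of three; "twist": the turn about the tool's z in degrees. In form: {"travel": [[x, y, z], ...], "twist": [twist, ...]}. A call has 1 to 20 rows; each row is the pose to reach, as a shift and turn from the pose commanded when the call began, along the tool's axes at that moment; what a row does not reach only later rows make up. A row lasts 1/10 s, in which the tool goes at most 50 mm and 8.59 degrees, less where a joint would pass 70% of its speed; a pose out of reach is approached as far as the arm can. A call with a gripper value outside its range is refused whole. OPENING is the opening, from 0 (shut) to 1 (fully open), set as the call begins (- or left out, the last holds). The fingers move at their own pace and stop on an object; FORCE is the grip in N (left out, the last holds). Time passes only in rows, so rows that repeat a pose let the fingers close. It gives the time, the measured TCP pose, the force and the opening at its end, in the units of the state.
- bot.read_state(): the state, without advancing time (a new reading comes with each control period).
- bot.get_image(name): name is "scene" or "top" or "wrist"; returns the picture (384x512x3 uint8, red, green, blue); there is no depth.
- bot.calibration(name): a dict with "camera_matrix" (3x3 intrinsics, pixels), "k1" (the pictures are not rectified: a ray, as slopes to the right and down, at radius r is drawn at 1 + k1 r^2 times it, then the intrinsics apply), "T" (4x4, takes a point from camera to world coordinates); the wrist camera has in their place "T_tool_cam" (4x4, takes a point from camera to tool coordinates, whose origin is the TCP and whose axes are the flange's). Camera axes: x right, y down, z forward; pixel columns grow to the right and rows downward; lengths in m; the calibration is good to about 2 mm. A picture is of the moment at which its call begins: read the wrist's pose just before it. calibration takes no time and is no camera call.
- bot.finish_job(): hands the job in, once; it reports no verdict.
Trained networks look in the newest picture that a camera, given by its name, has taken for a name from the list of things; names that differ only in an ending like _2 or _b are one class to them, and where a whole thing is asked for, a point or a joint stands for the part that bears it (a point fixed in the world has none). Each returns a list of dicts, best first, with "score" (0 to 1); they miss things now and then, are a little off and sometimes report something else, mostly with a low value. They report only what shows in the picture. A call takes as long as a camera call. They do not tell look-alikes from the thing itself.
- bot.spot_in(camera, target): "uv" ([column, row] in pixels, amid what is visible of it).
- bot.masks_of(camera, target): "region" (384x512 bool, what is visible of it) and "uv" ([column, row] in pixels, amid what is visible of it).
The state is a dict: "time_s": time; "joint_pos": joint angles; "joint_velocities": joint speeds; "effort": joint torques, N m; "tool_pos": TCP position; "orientation": TCP orientation; "wrist_force": force on the tool from outside, world axes, zero at the start; "moment": the same for the moment, N m; "gripper_width": finger opening in m.
Only numpy, scipy, OpenCV 4.12 (cv2) and the standard library are available. Lean on these libraries where they do the work, as an engineer would, in place of code of your own. Each camera call takes 0.05 s, during which the arm holds its last target. There are 200 camera calls.

### The job

Get the riveting press ready for its new jaw: first make it safe by pulling the interlock plug straight up out of the control box (spring catches hold it) and putting it in the shallow tray. Then pick the long hooked jaw, the only long bar with a foot on one side, out of the bin of steel parts and set it down, not dropping it, so that it lies flat and fully down in the matching hooked nest on the press's loading plate. Leave the other parts in the bin and do not knock over the cup or the oil can.

Things in the scene. Friction and masses are not known exactly. Their poses are not given: they have to be found in the camera images.
- plug: interlock plug, 74 mm tall, in its socket: square steel shank 24 x 24 mm (z 0 to 34), black flange 50 (x) x 36 (y) mm (z 34 to 40), grip block 46 (x) x 30 (y) mm (z 40 to 74). Origin: centre of the shank's underside; z up. 0.12 kg, stands by itself. Pulling it out takes 10 to 20 N straight up over 34 mm
- plug_grip (a point): point in the middle of the plug's grip block, 57 mm above the plug's underside; pinch here across the plug's y axis (30 mm)
- plug_mid (a point): the plug's middle, 37 mm above its underside
- socket (a point): mouth of the square socket in the top of the grey control box (100 x 100 x 60 mm, fixed); z up. Two spring catches, whose stems stick out of the box's +x and -x sides 41 mm above the table, hold the plug
- tray: fixed shallow aluminium tray, outside 150 (x) x 120 (y) x 20 mm high, walls and floor 4 mm; origin: centre of its underside
- bin: fixed green bin of steel parts, open on top, outside 220 (x) x 310 (y) x 50 mm high, walls and floor 5 mm; origin: centre of its underside
- jaw: the long hooked jaw, steel, all 20 mm high: bar 130 mm long (along x, -65 to 65) and 20 mm wide (y -10 to 10), with one foot 20 mm wide at the +x end (x 45 to 65) reaching out to y = +34 mm. Origin: centre of the underside of the bar; about 0.45 kg. Lies in the bin, z up
- jaw_grip (a point): point on the jaw's bar near its centre of mass, 8 mm from the bar's middle towards the foot, 12 mm above the underside; pinch here across the jaw's y axis (20 mm)
- jaw_toe (a point): tip of the jaw's foot, at its underside (jaw x = 55, y = 34 mm)
- nest (a point): centre of the nest floor on the fixed loading plate (180 x 130 x 15 mm): where the jaw's origin belongs, x along x. Fences 10 mm high leave 3 mm beside the bar (y = +-13 mm; none for x -28 to 40 mm, for fingers) and 4 mm beyond its ends, and admit the jaw one way round only. The press's columns and head (280 mm high) begin 200 mm away towards -y
- nest_toe (a point): point of the nest's floor where the tip of the jaw's foot belongs (nest x = 55, y = 34 mm)
- bar: straight steel bar 130 x 20 x 20 mm in the bin, not wanted; origin: centre of its underside, length along x
- tee: T-shaped steel part in the bin, not wanted: bar 130 x 20 x 20 mm along x with a 66 mm crossbar (y -33 to 33) at its -x end; origin: centre of the underside of the bar
- short: short hooked steel part in the bin, not wanted: bar 85 x 20 x 20 mm along x with a foot at its +x end reaching y = 34 mm; origin: centre of the underside of the bar
- flat0: flat steel bar 120 x 28 x 10 mm lying across the far end of the bin, not wanted; origin: centre of its underside, length along x
- flat1: second flat steel bar like flat0
- cup: white plastic cup, 72 mm wide, 85 mm high, standing beyond the control box; origin: centre of its underside
- oilcan: grey round oil can, 56 mm wide, 130 mm high, standing beyond the control box; origin: centre of its underside
Mind the look-alikes: they are no part of the job. What is shaped like the tee but turquoise is not meant.

How it is judged:
On the way, in this order (a step that is already met when the one before it is completed fails the run):
1. the plug is out of its socket and lies or stands released in the tray (x of plug_mid in the frame of tray between -0.07 and 0.07 m and y of plug_mid in the frame of tray between -0.055 and 0.055 m and z of plug_mid in the frame of tray below 0.06 m and contact force between the fingers and plug below 0.1 N), for 0.2 s.
2. the long hooked jaw is lifted out of the bin, its underside above the bin's rim (all of step 1 and z of jaw in the frame of bin above 0.052 m), for 0.1 s.
At the end, for the whole second after the job is handed in: The jaw rests in the nest: origin within 9 mm, foot tip within 11 mm horizontally, underside within 4 mm of the floor, tilt under 0.05 rad. The plug rests released in the tray (middle inside it, under 60 mm up). Both under 20 mm/s. The other five parts are still in the bin (all of step 1 and horizontal distance between jaw and nest below 0.009 m and horizontal distance between jaw_toe and nest_toe below 0.011 m and z of jaw in the frame of nest below 0.004 m and angle between jaw's own z axis and vertical below 0.05 rad and linear speed of each of jaw, plug below 0.02 m/s and x of bar in the frame of bin between -0.11 and 0.11 m and y of bar in the frame of bin between -0.155 and 0.155 m and z of each of bar, tee, short, flat0, flat1 in the frame of bin below 0.04 m and x of tee in the frame of bin between -0.11 and 0.11 m and y of tee in the frame of bin between -0.155 and 0.155 m and x of short in the frame of bin between -0.11 and 0.11 m and y of short in the frame of bin between -0.155 and 0.155 m and x of flat0 in the frame of bin between -0.11 and 0.11 m and y of flat0 in the frame of bin between -0.155 and 0.155 m and x of flat1 in the frame of bin between -0.11 and 0.11 m and y of flat1 in the frame of bin between -0.155 and 0.155 m); the robot touches nothing.
It fails at once if the jaw is dropped (falls free of the fingers faster than 0.6 m/s, a fall of about 18 mm) (linear speed of jaw above 0.6 m/s and contact force between the fingers and jaw below 0.05 N).
It fails at once if the cup is knocked over (angle between cup's own z axis and vertical above 0.6 rad).
It fails at once if the oil can is knocked over (angle between oilcan's own z axis and vertical above 0.6 rad).
It also fails if it takes over 67 s, if anything falls off the work surface, if the arm or the gripper's body presses on something with over 40 N, if the wrist force passes 120 N, or if a joint passes its speed limit or range.

## Working session

There is one attempt and no reset: what is moved stays moved. The work goes in short steps, Python scripts to look and compute and a shell command to move; the robot and the scene stay as the last step left them, time stands still between calls to the robot, and variables do not carry over. Pictures are saved under pics/ and viewed, about 8 in all and at most 12, crops included, and the job is handed in when it is done.

```bash
mkdir -p pics; ls
cat > h.py <<'E'
import numpy as np,cv2
from plant import bot
from scipy.spatial.transform import Rotation as R
def save(im,n): cv2.imwrite('pics/'+n,im[:,:,::-1])
def toolT(s=None):
    s=s or bot.read_state(); q=s['orientation']; T=np.eye(4)
    T[:3,:3]=R.from_quat([q[1],q[2],q[3],q[0]]).as_matrix(); T[:3,3]=s['tool_pos']; return T
def camT(name,tT=None):
    c=bot.calibration(name)
    return np.array(c['T']) if 'T' in c else (toolT() if tT is None else tT)@np.array(c['T_tool_cam'])
def ray(name,uv,T=None):
    c=bot.calibration(name);K=np.array(c['camera_matrix']);T=camT(name) if T is None else T
    d=np.array([(uv[0]-K[0,2])/K[0,0],(uv[1]-K[1,2])/K[1,1]]);u=d.copy()
    for _ in range(20): u=d/(1+c['k1']*(u@u))
    r=T[:3,:3]@np.array([*u,1]);return T[:3,3],r/np.linalg.norm(r)
def at_z(name,uv,z,T=None):
    o,d=ray(name,uv,T);return o+d*(z-o[2])/d[2]
def tri(rays):
    A=sum(np.eye(3)-np.outer(d,d) for o,d in rays);b=sum((np.eye(3)-np.outer(d,d))@o for o,d in rays)
    p=np.linalg.solve(A,b);return p,[np.linalg.norm(np.cross(p-o,d)) for o,d in rays]
def proj(name,P,T=None):
    c=bot.calibration(name);K=np.array(c['camera_matrix']);T=camT(name) if T is None else T
    p=T[:3,:3].T@(np.asarray(P)-T[:3,3]);u=p[:2]/p[2];u=u*(1+c['k1']*(u@u));return K[:2,:2]@u+K[:2,2]
E
python3 - <<'E'
from h import *
np.set_printoptions(precision=4,suppress=True)
print(toolT(),bot.tcp_to_grasp)
ims=[]
for n in ['scene','top']:
    im=bot.get_image(n);save(im,n+'0.png')
    print(n,camT(n))
    for t in ['plug','plug_grip','socket','tray','bin','jaw','jaw_grip','jaw_toe','nest','nest_toe','bar','tee','short','flat0','cup','oilcan']:
        print(n,t,[(np.round(d['uv']).tolist(),round(d['score'],2)) for d in bot.spot_in(n,t)[:4]])
print(bot.read_state()['time_s'],bot.calibration('wrist'))
E
```

```text
pics
[[ 0.9545  0.2982 -0.0006  0.1862]
 [ 0.2982 -0.9545  0.0015 -0.5961]
 [-0.0001 -0.0016 -1.      0.2218]
 [ 0.      0.      0.      1.    ]] 0.0187
scene [[ 0.4271  0.6041 -0.6727  1.4987]
 [ 0.9042 -0.2856  0.3176 -0.3158]
 [-0.0002 -0.7439 -0.6682  0.9327]
 [ 0.      0.      0.      1.    ]]
scene plug [([209.0, 212.0], 0.76)]
scene plug_grip [([209.0, 207.0], 0.79)]
scene socket [([207.0, 222.0], 0.79), ([309.0, 164.0], 0.67)]
scene tray [([39.0, 209.0], 0.73), ([186.0, 184.0], 0.65)]
scene bin [([284.0, 173.0], 0.58)]
scene jaw [([311.0, 162.0], 0.59)]
scene jaw_grip [([309.0, 165.0], 0.62)]
scene jaw_toe [([314.0, 165.0], 0.62)]
scene nest [([37.0, 210.0], 0.59)]
scene nest_toe [([39.0, 208.0], 0.72)]
scene bar [([256.0, 174.0], 0.47)]
scene tee [([288.0, 157.0], 0.84), ([225.0, 266.0], 0.83)]
scene short [([277.0, 173.0], 0.77)]
scene flat0 []
scene cup [([276.0, 218.0], 0.74)]
scene oilcan [([172.0, 252.0], 0.88)]
top [[ 0.     -0.9884  0.1518  0.4654]
 [-1.      0.      0.0003  0.0801]
 [-0.0003 -0.1518 -0.9884  1.1065]
 [ 0.      0.      0.      1.    ]]
top plug [([189
[... 400 characters left out ...]
0], 0.63), ([191.0, 223.0], 0.31)]
top bar [([222.0, 234.0], 0.81), ([448.0, 256.0], 0.66), ([152.0, 226.0], 0.57)]
top tee [([173.0, 234.0], 0.77)]
top short [([196.0, 229.0], 0.58)]
top flat0 [([214.0, 200.0], 0.88), ([167.0, 195.0], 0.74)]
top cup [([235.0, 153.0], 0.87), ([294.0, 258.0], 0.7)]
top oilcan [([340.0, 155.0], 0.88)]
1.7 {'camera_matrix': array([[309.6744,   0.    , 253.1099],
       [  0.    , 309.6744, 191.4198],
       [  0.    ,   0.    ,   1.    ]]), 'k1': -0.040265323708740114, 'T_tool_cam': array([[ 0.001 , -0.9664, -0.2572,  0.0707],
       [ 1.    ,  0.0008,  0.0007,  0.0003],
       [-0.0004, -0.2572,  0.9664, -0.1607],
       [ 0.    ,  0.    ,  0.    ,  1.    ]])}
```

```bash
python3 -c "
import cv2
a=cv2.imread('pics/top0.png')[110:330,90:512];cv2.imwrite('pics/top0c.png',cv2.resize(a,None,fx=1.89,fy=1.89,interpolation=cv2.INTER_CUBIC))
b=cv2.imread('pics/scene0.png')[110:310];cv2.imwrite('pics/scene0c.png',cv2.resize(b,None,fx=1.55,fy=1.55,interpolation=cv2.INTER_CUBIC))"
```

```text
(no output)
```

View pics/top0c.png

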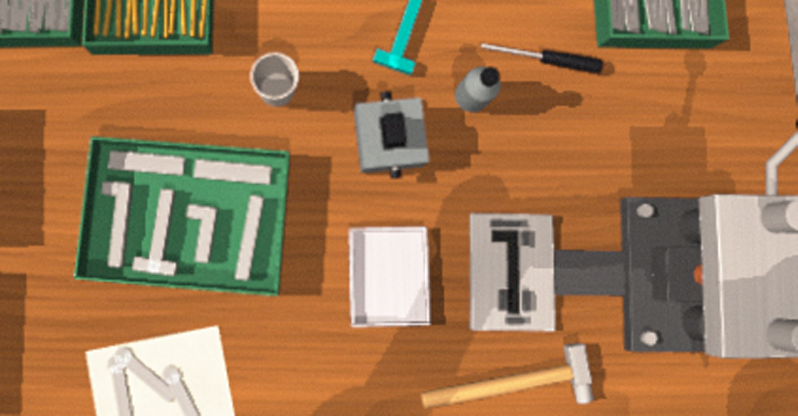

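View pics/scene0c.png

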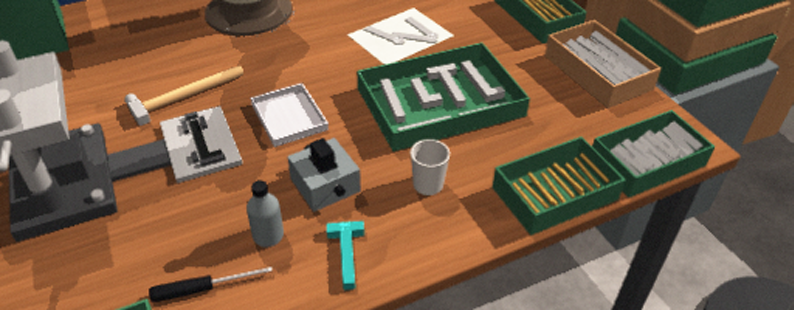

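Top view (full-image pixels):
- The bin parts from left to right are the long hooked bar at (152,226), the T at (173,234), the short hook at (197,229) and the straight bar at (222,234). The flats are at the far end.
- The plug is a black block in the grey box at (297,179), the tray is at (296,256), and the nest is a black hook at (359,253).
- The turquoise T at (300,130) lies outside the bin, so it is a decoy.

What could be taken for the jaw: the T, the short hook, the straight bar, and the drawing at (173,315). By its description, the long bar with one foot at (152,226) is the jaw. The nest networks were unreliable: the spots near (447,256) are on the press.

Run:
```python
from h import *
np.set_printoptions(precision=4,suppress=True)
f=lambda x,y:(x/1.89+90,y/1.89+110); g=lambda x,y:(x/1.55,y/1.55+110)
P=lambda l,z:[print(z,np.round(at_z('top',f(*p),z)[:3],4)) for p in l]
print('box');P([(355,103),(421,97),(429,164),(362,172)],.06)
print('grip top');P([(382,114),(402,112),(405,144),(386,147)],.1)
print('tray');P([(349,228),(427,227),(429,325),(350,325)],.02)
print('plate');P([(470,215),(552,213),(555,330),(472,331)],.015)
print('nest hook: foot corner,bar end');P([(492,233),(520,231),(522,317),(509,318)],.015)
print('jaw');P([(104,184),(129,182),(121,265),(109,265)],.025)
print('bin');P([(92,139),(289,151),(279,294),(75,278)],.05)
print('cup,can');P([(274,78)],.085);P([(488,76)],.13)
for nm,a,b in [('plugtop',f(394,130),g(321,151)),('jaw toe corner',f(104,184),g(505,95)),('jawbarend',f(115,265),g(470,64)),('traycorner nearR',f(429,325),g(250,89.)),('plate far left',f(470,215),g(242,166)),('bin corner',f(92,139),g(527,98))]:
    print(nm,*tri([ray('top',a),ray('scene',b)]))
```

```text
box
0.06 [0.7073 0.0085 0.06  ]
0.06 [ 0.7169 -0.0933  0.06  ]
0.06 [ 0.6128 -0.1029  0.06  ]
0.06 [ 0.6007 -0.001   0.06  ]
grip top
0.1 [ 0.6815 -0.0284  0.1   ]
0.1 [ 0.6846 -0.058   0.1   ]
0.1 [ 0.6367 -0.0614  0.1   ]
0.1 [ 0.6323 -0.0334  0.1   ]
tray
0.02 [0.5183 0.017  0.02  ]
0.02 [ 0.5196 -0.1043  0.02  ]
0.02 [ 0.3701 -0.1043  0.02  ]
0.02 [0.3706 0.0165 0.02  ]
plate
0.015 [ 0.5384 -0.1734  0.015 ]
0.015 [ 0.541  -0.3044  0.015 ]
0.015 [ 0.3598 -0.3013  0.015 ]
0.015 [ 0.36   -0.1714  0.015 ]
nest hook: foot corner,bar end
0.015 [ 0.5101 -0.2073  0.015 ]
0.015 [ 0.513  -0.2518  0.015 ]
0.015 [ 0.3803 -0.2501  0.015 ]
0.015 [ 0.3791 -0.2296  0.015 ]
jaw
0.025 [0.586  0.4003 0.025 ]
0.025 [0.5893 0.3608 0.025 ]
0.025 [0.4605 0.3688 0.025 ]
0.025 [0.4603 0.3875 0.025 ]
bin
0.05 [0.6532 0.4149 0.05  ]
0.05 [0.6344 0.1096 0.05  ]
0.05 [0.4187 0.1237 0.05  ]
0.05 [0.4406 0.4318 0.05  ]
cup,can
0.085 [0.7401 0.1317 0.085 ]
0.13 [ 0.7316 -0.1802  0.13  ]
plugtop [ 0.6602 -0.0467  0.0872] [np.float64(0.0005971768910709542), np.float64(0.0005971768910709319)]
jaw toe corner [0.5891 0.408  0.0077] [np.float64(0.0026140688586513104), np.float64(0.002614068858651389)]
jawbarend [0.4631 0.3881 0.0132] [np.float64(0.006971709768007384), np.float64(0.006971709768007544)]
traycorner nearR [ 0.3721 -0.1004  0.0423] [np.float64(8.750275672824268e-05), np.float64(8.750275672808145e-05)]
plate far left [ 0.5404 -0.1763 -0.0055] [np.float64(0.0019530676764622967), np.float64(0.0019530676764622677)]
bin corner [0.6544 0.4171 0.0452] [np.float64(0.0007471175685021791), np.float64(0.000747117568502317)]
```

```bash
cat >> h.py <<'E'
def go(p,yaw):
    "print shift in tool mm and twist deg to reach TCP p with tool-x yaw (deg)"
    T=toolT();d=T[:3,:3].T@(np.array(p)-T[:3,3])*1000;y=np.degrees(np.arctan2(T[1,0],T[0,0]))
    print('t',round(bot.read_state()['time_s'],2),'now',T[:3,3].round(4),'yaw',y.round(2),'-> travel',d.round(1),'twist',round((y-yaw+180)%360-180,2))
E
python3 - <<'E'
from h import *
go([.659,-.046,.37],5.3)
E
python3 -m creep '{"travel":[[0,0,-50],[0,0,-100],[0,0,-150]],"twist":[0,0,0]}' 1
```

```text
t 1.7 now [ 0.1864 -0.5966  0.2227] yaw 17.35 -> travel [ 615.3 -384.6 -147.4] twist 12.05
time_s: 2.0
tool_pos: [0.1862, -0.5962, 0.3744]
orientation: [-0.0, 0.989, 0.151, -0.0]
wrist_force: [-0.0, -0.4, 0.2]
gripper_width: 0.0879
```

```bash
python3 -m creep '{"travel":[[41,-26,0],[82,-51,0],[123,-77,0],[164,-103,0],[205,-128,0],[246,-154,0],[287,-180,0],[328,-205,0],[369,-231,0],[410,-256,0],[451,-282,0],[492,-308,0],[533,-333,0],[574,-359,0],[615,-385,0],[615,-385,45],[615,-385,90],[615,-385,135],[615,-385,170],[615,-385,170]],"twist":[0,2,4,6,8,10,12,12,12,12,12,12,12,12,12,12,12,12,12,12]}' 1
python3 - <<'E'
from h import *
go([.659,-.046,.2],5.3)
im=bot.get_image('wrist');save(im,'w1.png')
for t in ['plug','plug_grip','socket']:
    print(t,[(np.round(d['uv']).tolist(),round(d['score'],2)) for d in bot.spot_in('wrist',t)[:3]])
for z,p in [(.1,(.659,-.046))]: print(proj('wrist',[*p,z]))
E
```

```text
time_s: 4.0
tool_pos: [0.6555, -0.046, 0.1972]
orientation: [-0.0, 0.999, 0.047, -0.005]
wrist_force: [-0.9, 0.0, 0.1]
gripper_width: 0.0878
t 4.0 now [ 0.6555 -0.046   0.1972] yaw 5.36 -> travel [ 3.5  0.3 -2.8] twist 0.06
plug [([252.0, 174.0], 0.79)]
plug_grip [([252.0, 174.0], 0.88)]
socket [([254.0, 146.0], 0.86)]
[253.05810588 192.93240908]
```

View pics/w1.png

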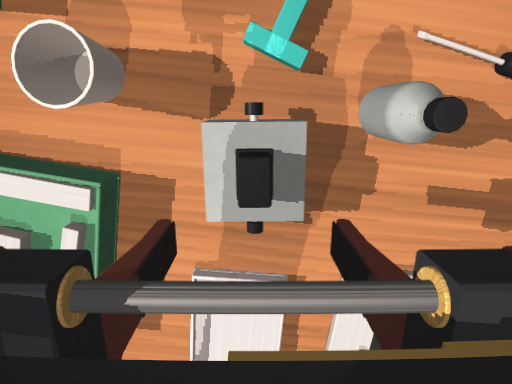

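The plug sits between the fingers' columns at (254,178), with its edges parallel to the image. The catch stems show at (254,108) and (254,227).

```bash
python3 - <<'E'
from h import *
im=cv2.imread('pics/w1.png');g=im.max(2)[140:215,225:285]
r=[d for d in bot.masks_of('wrist','plug') if 1][0]['region'];ys,xs=np.where(r);print('mask',xs.min(),xs.max(),ys.min(),ys.max(),cv2.minAreaRect(np.c_[xs,ys].astype(np.float32)))
for uv in [(254,178),(236,150),(273,208)]: print(uv,at_z('wrist',uv,.1),at_z('wrist',uv,.066))
print(tri([ray('wrist',(254,178)),ray('top',(394/1.89+90,130/1.89+110))]))
go([.659,-.046,.07],5.3)
E
python3 -c "
import cv2
a=cv2.imread('pics/w1.png')[110:240,190:320];cv2.imwrite('pics/w1c.png',cv2.resize(a,None,fx=4,fy=4,interpolation=cv2.INTER_CUBIC))"
```

```text
mask 236 273 148 207 ((254.5, 177.5), (59.0, 37.0), 90.0)
(254, 178) [ 0.67261408 -0.04562218  0.1       ] [ 0.66532085 -0.04644366  0.066     ]
(236, 150) [ 0.6956708  -0.02788035  0.1       ] [ 0.69131975 -0.02643785  0.066     ]
(273, 208) [ 0.64668213 -0.06531064  0.1       ] [ 0.63607981 -0.06864449  0.066     ]
(array([ 0.66465421, -0.04822796,  0.06506599]), [np.float64(0.001817056123701135), np.float64(0.0018170561237011685)])
t 4.25 now [ 0.66   -0.0456  0.2055] yaw 5.34 -> travel [ -1.6   0.2 135.5] twist 0.04
```

View pics/w1c.png

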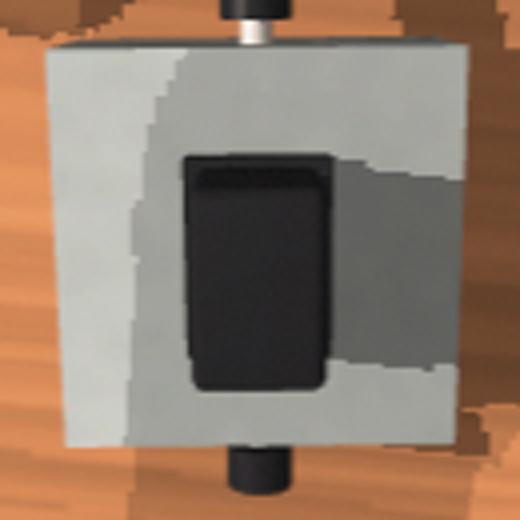

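```bash
cat > m.py <<'E'
from h import *
T=toolT();print(T[:3,3].round(4));im=bot.get_image('wrist')
g=im.max(2);m=np.zeros_like(g);m[100:240,200:310]=g[100:240,200:310]<48
n,l,s,c=cv2.connectedComponentsWithStats(m)
for i in range(1,n):
    if s[i,4]>400: print(s[i],c[i]);
r=max(bot.masks_of('wrist','plug_grip'),key=lambda d:d['score'])['region'];ys,xs=np.where(r);a=(xs.min()+xs.max())/2;print('mask',xs.min(),xs.max(),ys.min(),ys.max())
C=camT('wrist',T)
for z in (.1,.092): print(z,'near edge',at_z('wrist',(a,ys.max()+.5),z,C).round(4),'far(-4px)',at_z('wrist',(a,ys.min()+4),z,C).round(4))
go([.659,-.046,.07],5.3)
E
python3 m.py
python3 -m creep '{"travel":[[0,0,25],[0,0,50],[0,0,50],[0,0,50]],"twist":[0,0,0,0]}'; python3 m.py
```

```text
[ 0.66   -0.0456  0.2055]
[ 236  154   36   57 1939] [254.0330067  181.45023208]
mask 235 272 153 211
0.1 near edge [ 0.6417 -0.0481  0.1   ] far(-4px) [ 0.6911 -0.0434  0.1   ]
0.092 near edge [ 0.6391 -0.0484  0.092 ] far(-4px) [ 0.6899 -0.0436  0.092 ]
t 4.35 now [ 0.6596 -0.0457  0.2049] yaw 5.34 -> travel [ -1.1   0.2 134.9] twist 0.04
time_s: 4.75
tool_pos: [0.6589, -0.0457, 0.1537]
orientation: [0.0, 0.999, 0.047, 0.0]
wrist_force: [-0.1, 0.9, 0.3]
gripper_width: 0.0879
[ 0.6589 -0.0457  0.1537]
[ 233  161   43   70 2842] [254.19247009 194.27304715]
mask 233 276 160 230
0.1 near edge [ 0.6429 -0.0486  0.1   ] far(-4px) [ 0.6925 -0.0438  0.1   ]
0.092 near edge [ 0.6396 -0.0489  0.092 ] far(-4px) [ 0.6911 -0.044   0.092 ]
t 4.85 now [ 0.6596 -0.0456  0.1546] yaw 5.35 -> travel [-0.9  0.3 84.6] twist 0.05
```

Both wrist heights agree: the grip top is at z ≈ 0.100 m and its centre at about (0.664, -0.046).

```bash
python3 -m creep '{"travel":[[4,0,30],[4,0,60],[4,0,80],[4,0,84],[4,0,84],[4,0,84]],"twist":[0,0,0,0,0,0]}'
python3 -m creep '{"travel":[[0,0,0],[0,0,0],[0,0,0],[0,0,0],[0,0,0],[0,0,0]],"twist":[0,0,0,0,0,0]}' 0 50
```

```text
time_s: 5.45
tool_pos: [0.6638, -0.0453, 0.0706]
orientation: [0.0, 0.999, 0.047, 0.001]
wrist_force: [0.0, 0.2, 0.2]
gripper_width: 0.0884
time_s: 6.05
tool_pos: [0.6625, -0.0454, 0.0686]
orientation: [0.0, 0.999, 0.047, -0.0]
wrist_force: [-0.7, 0.5, -0.1]
gripper_width: 0.0433
```

```bash
python3 -m creep '{"travel":[[0,0,0],[0,0,0],[0,0,0],[0,0,0],[0,0,0]],"twist":[0,0,0,0,0]}' 
python3 -m creep '{"travel":[[0,0,-3],[0,0,-8],[0,0,-14],[0,0,-20],[0,0,-28],[0,0,-36],[0,0,-46],[0,0,-60],[0,0,-60]],"twist":[0,0,0,0,0,0,0,0,0]}'
```

```text
time_s: 6.55
tool_pos: [0.6626, -0.0453, 0.0686]
orientation: [0.0, 0.999, 0.047, -0.0]
wrist_force: [-0.0, -0.2, -0.9]
gripper_width: 0.0301
time_s: 7.45
tool_pos: [0.664, -0.0452, 0.1316]
orientation: [0.0, 0.999, 0.047, 0.002]
wrist_force: [0.7, 0.3, -1.7]
gripper_width: 0.0296
```

```bash
python3 -m creep '{"travel":[[-30,-3,-10],[-70,-7,-10],[-110,-11,-10],[-150,-15,-10],[-185,-18,-5],[-210,-20,20],[-218,-21,45],[-218,-21,62],[-218,-21,70],[-218,-21,72],[-218,-21,72]],"twist":[0,0,0,0,0,0,0,0,0,0,0]}'
python3 - <<'E'
from h import *
go([.4445,-.044,.0475],5.3)
save(bot.get_image('scene'),'s2.png');a=cv2.imread('pics/s2.png')[110:290,50:320];cv2.imwrite('pics/s2c.png',cv2.resize(a,None,fx=2.9,fy=2.9))
E
```

```text
time_s: 8.55
tool_pos: [0.4441, -0.0446, 0.0569]
orientation: [-0.0, 0.999, 0.047, 0.0]
wrist_force: [0.6, -0.2, -1.4]
gripper_width: 0.0301
t 8.55 now [ 0.4441 -0.0446  0.0569] yaw 5.36 -> travel [ 0.5 -0.6  9.4] twist 0.06
```

View pics/s2c.png

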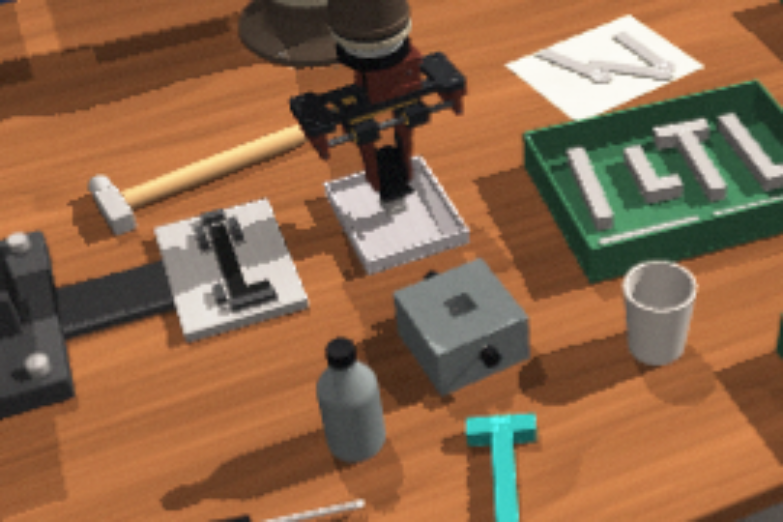

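The socket is empty at (460,303) in the crop. The plug hangs in the gripper over the tray, around (395,180).

```bash
python3 -m creep '{"travel":[[0,0,4],[0,0,8],[0,0,10],[0,0,10],[0,0,10]],"twist":[0,0,0,0,0]}'
```

```text
time_s: 9.1
tool_pos: [0.4435, -0.0447, 0.0466]
orientation: [-0.0, 0.999, 0.047, -0.0]
wrist_force: [-0.2, 0.1, -0.4]
gripper_width: 0.0299
```

```bash
python3 -m creep '{"travel":[[0,0,0],[0,0,0],[0,0,0],[0,0,0],[0,0,0],[0,0,0],[0,0,-20],[0,0,-60],[0,0,-100],[0,0,-100]],"twist":[0,0,0,0,0,0,0,0,0,0]}' 0.75
python3 - <<'E'
from h import *
go([.533,.374,.15],-3.6)
r=bot.get_image('top');save(r,'t3.png')
print([(np.round(d['uv']).tolist(),round(d['score'],2)) for d in bot.spot_in('top','plug')[:3]])
im=bot.get_image('wrist');save(im,'w3.png')
E
```

```text
time_s: 10.1
tool_pos: [0.4465, -0.0447, 0.151]
orientation: [0.001, 0.999, 0.047, 0.004]
wrist_force: [0.4, -0.5, 0.8]
gripper_width: 0.0658
t 10.1 now [ 0.4465 -0.0447  0.151 ] yaw 5.34 -> travel [ 125.1 -408.9    1.3] twist 8.94
[]
```

View pics/w3.png

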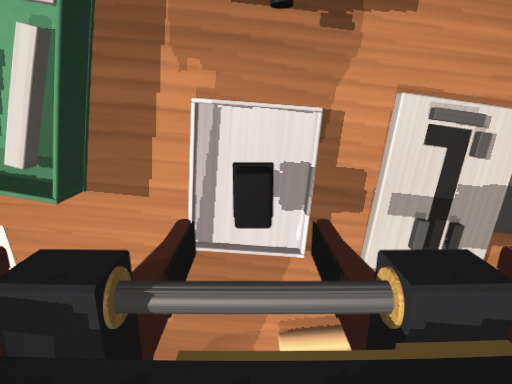

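The plug stands released in the tray, centred at (253,195). Next is the jaw.

```bash
python3 -m creep '{"travel":[[12,-41,0],[25,-82,0],[38,-123,0],[50,-164,0],[63,-205,0],[75,-246,0],[88,-287,0],[100,-328,0],[113,-369,0],[125,-409,0],[125,-409,0],[125,-409,0],[125,-409,0]],"twist":[0,1,2,3,4,5,6,7,8,9,9,9,9]}' 0.45
cat > j.py <<'E'
from h import *
import sys
T=toolT();im=bot.get_image('wrist');save(im,sys.argv[1]);C=camT('wrist',T)
for t in ['jaw','jaw_grip','jaw_toe']:
    print(t,[(np.round(d['uv'],1).tolist(),round(d['score'],2)) for d in bot.spot_in('wrist',t)[:3]])
for d in bot.masks_of('wrist','jaw')[:1]:
    c=max(cv2.findContours(d['region'].astype(np.uint8),0,2)[0],key=cv2.contourArea)
    print(d['score'],cv2.approxPolyDP(c,4,True)[:,0].tolist())
    for p in cv2.approxPolyDP(c,4,True)[:,0]: print(p,at_z('wrist',p,.025,C).round(4))
go([.533,.374,.0085],-3.6)
E
python3 j.py w4.png
```

```text
time_s: 11.55
tool_pos: [0.5295, 0.3725, 0.145]
orientation: [0.001, 0.999, -0.032, -0.001]
wrist_force: [-0.8, -0.7, -0.0]
gripper_width: 0.0394
jaw [([245.2, 169.4], 0.85)]
jaw_grip [([244.8, 168.3], 0.82)]
jaw_toe [([245.8, 170.6], 0.85)]
0.95 [[214, 120], [213, 141], [239, 146], [238, 251], [257, 253], [261, 123]]
[214 120] [0.5929 0.4026 0.025 ]
[213 141] [0.5745 0.4053 0.025 ]
[239 146] [0.5685 0.3823 0.025 ]
[238 251] [0.4653 0.391  0.025 ]
[257 253] [0.4619 0.3724 0.025 ]
[261 123] [0.5876 0.3613 0.025 ]
t 11.8 now [0.5303 0.373  0.1468] yaw -3.73 -> travel [  2.6  -1.2 138.3] twist -0.13
```

View pics/w4.png

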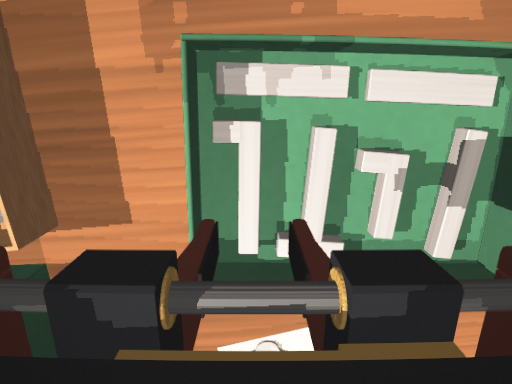

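The chosen part at (245,170) is long and has one foot on its left side at (222,130), so it is the jaw. The T, the short hook and the straight bar lie to its right.

```bash
python3 -m creep '{"travel":[[3.5,-2.5,40],[3.5,-2.5,80],[3.5,-2.5,105],[3.5,-2.5,120],[3.5,-2.5,130],[3.5,-2.5,130],[3.5,-2.5,130]],"twist":[0.5,1,1,1,1,1,1]}'
python3 -c "
from h import *
go([.534,.3755,.0085],-4.8)"
```

```text
time_s: 12.5
tool_pos: [0.5342, 0.3769, 0.0178]
orientation: [-0.001, 0.999, -0.041, 0.001]
wrist_force: [-0.6, 0.6, -0.2]
gripper_width: 0.0393
t 12.5 now [0.5342 0.3769 0.0178] yaw -4.66 -> travel [-0.1  1.4  9.3] twist 0.14
```

```bash
python3 -m creep '{"travel":[[0,1,5],[0,1,9],[0,1,9],[0,1,9]],"twist":[0,0,0,0]}'
python3 -m creep '{"travel":[[0,0,0],[0,0,0],[0,0,0],[0,0,0],[0,0,0],[0,0,0]],"twist":[0,0,0,0,0,0]}' 0 50
```

```text
time_s: 12.9
tool_pos: [0.5335, 0.3754, 0.0077]
orientation: [-0.0, 0.999, -0.041, 0.0]
wrist_force: [-0.3, -0.9, -0.0]
gripper_width: 0.0397
time_s: 13.5
tool_pos: [0.5335, 0.3755, 0.0077]
orientation: [-0.0, 0.999, -0.041, 0.0]
wrist_force: [0.6, 0.9, 0.9]
gripper_width: 0.0195
```

```bash
python3 -m creep '{"travel":[[0,0,-2],[0,0,-6],[0,0,-15],[0,0,-30],[0,0,-50],[0,0,-70],[0,0,-90],[0,0,-100],[0,0,-100],[0,0,-100],[0,0,-100]],"twist":[0,0,0,0,0,0,0,0,0,0,0]}'
python3 - <<'E'
from h import *
T=toolT();im=bot.get_image('wrist');save(im,'w5.png')
d=bot.masks_of('wrist','jaw')[0]
c=max(cv2.findContours(d['region'].astype(np.uint8),0,2)[0],key=cv2.contourArea)
z=T[2,3]+.0173;C=camT('wrist',T)
for p in cv2.approxPolyDP(c,4,True)[:,0]:
    w=at_z('wrist',p,z,C); print(p,w.round(4),'tool mm',((T[:3,:3].T@(w-T[:3,3]))*1000).round(1))
go([.45,-.24,.2],0); print(bot.read_state()['wrist_force'],bot.read_state()['moment'],bot.read_state()['gripper_width'])
E
```

```text
time_s: 14.6
tool_pos: [0.5329, 0.3748, 0.1065]
orientation: [0.001, 0.999, -0.041, -0.001]
wrist_force: [0.6, -0.2, -5.7]
gripper_width: 0.0195
[184 139] [0.5928 0.4018 0.1238] tool mm [ 57.5 -31.7 -17.4]
[185 181] [0.5731 0.404  0.1238] tool mm [ 37.7 -32.3 -17.4]
[234 184] [0.5698 0.3809 0.1238] tool mm [ 36.3  -9.  -17.4]
[235 280] [0.5186 0.3853 0.1238] tool mm [-15.1  -9.3 -17.3]
[270 281] [0.5165 0.3672 0.1238] tool mm [-15.7   9.  -17.3]
[274 140] [0.589  0.3606 0.1238] tool mm [ 57.1   9.7 -17.4]
t 14.7 now [0.5329 0.375  0.1065] yaw -4.65 -> travel [-33.  619.8 -92.7] twist -4.65
[ 0.33765563  0.42855987 -5.71518555] [ 0.04289952  0.01947628 -0.00110439] 0.019567159601447916
```

View pics/w5.png

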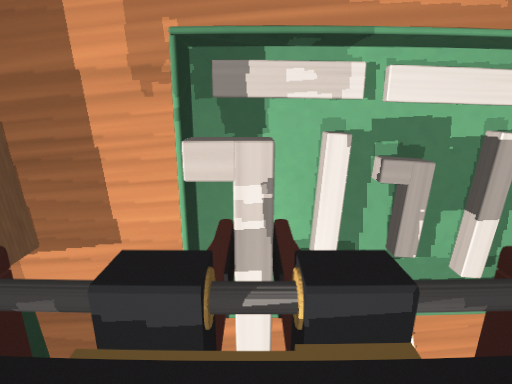

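The jaw is held square to the tool, with the foot at (228,160) on the left and the bar vertical at column 254. The other parts are still in the bin. I'm moving to a spot beside the nest to measure it.

```bash
python3 -m creep '{"travel":[[-3,15,-20],[-8,40,-40],[-14,80,-60],[-21,120,-80],[-28,160,-93],[-35,200,-93],[-42,240,-93],[-49,280,-93],[-56,320,-93],[-63,360,-93],[-70,400,-93],[-77,440,-93],[-83,475,-93],[-88,500,-93],[-91,515,-93],[-91,519,-93],[-91,519,-93],[-91,519,-93],[-91,519,-93]],"twist":[0,-1,-2,-3,-4,-4.65,-4.65,-4.65,-4.65,-4.65,-4.65,-4.65,-4.65,-4.65,-4.65,-4.65,-4.65,-4.65,-4.65]}'
python3 - <<'E'
from h import *
print(toolT()[:3,3]);im=bot.get_image('wrist');T=toolT();print(T[:3,3]);im=bot.get_image('wrist');save(im,'w6.png');np.save('T6.npy',T)
save(cv2.resize(im[60:270,230:470],None,fx=3.2,fy=2.8 and 3.2,interpolation=cv2.INTER_CUBIC)[:600],'w6c.png')
for t in ['nest','nest_toe']: print(t,[(np.round(d['uv'],1).tolist(),round(d['score'],2)) for d in bot.spot_in('wrist',t)[:3]])
for n,p in [('nest',(.446,-.2405)),('toe',(.501,-.2065))]: print(n,proj('wrist',[*p,.015],camT('wrist',T)))
go([.45,-.24,.2],0)
E
```

```text
time_s: 16.6
tool_pos: [0.401, -0.1334, 0.2006]
orientation: [-0.0, 1.0, 0.001, -0.0]
wrist_force: [0.8, -0.8, -4.9]
gripper_width: 0.0196
[ 0.40098332 -0.1334015   0.20058219]
[ 0.40097174 -0.13353386  0.2006058 ]
nest [([374.8, 128.6], 0.8), ([14.6, 89.6], 0.6)]
nest_toe [([373.9, 129.7], 0.58)]
nest [349.49977651 133.75387192]
toe [321.68073483  81.33834944]
t 16.8 now [ 0.4008 -0.134   0.2006] yaw 0.06 -> travel [ 49.1 106.1   0.6] twist 0.06
```

View pics/w6c.png

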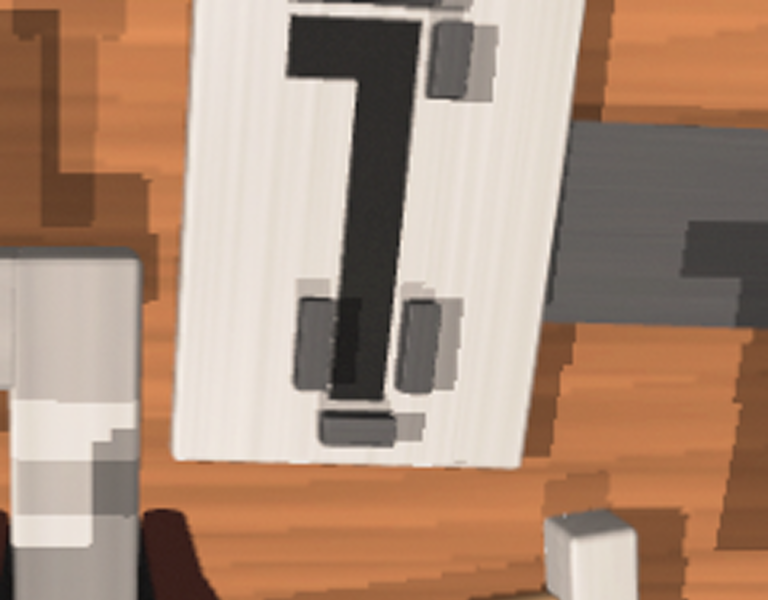

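The close view shows the nest marking. In crop pixels the foot corner is at (290,15), the heel at (421,21), and the near end at (328,399) to (384,403). The fences beside it are grey.

Run:
```python
from h import *
from scipy.optimize import least_squares
T=np.load('T6.npy');C=camT('wrist',T)
px=[np.array([x/3.2+230,y/3.2+60]) for x,y in [(290,15),(421,21),(288,76),(357,80),(328,399),(384,403)]]
M=np.array([[65,34],[65,-10],[45,34],[45,10],[-65,10],[-65,-10]])/1000.
def fit(z=None,s=None):
    def f(v):
        R2=np.array([[np.cos(v[2]),-np.sin(v[2])],[np.sin(v[2]),np.cos(v[2])]]);zz=z if z is not None else v[3]
        return np.concatenate([proj('wrist',[*(R2@m+v[:2]),zz],C)-p for m,p in zip(M,px)])
    r=least_squares(f,[.446,-.24,0]+([.015] if z is None else []));print(z,r.x.round(4),'deg',np.degrees(r.x[2]).round(2),r.fun.round(1))
fit(.015);fit()
f=lambda x,y:(x/1.89+90,y/1.89+110)
for i,q in [(0,(492,233)),(1,(520,231)),(5,(522,317)),(4,(509,318))]: print(tri([ray('wrist',px[i],C),ray('top',f(*q))]))
```

```text
0.015 [ 0.4521 -0.2371 -0.0236] deg -1.35 [ 0.1 -0.2  0.6 -0.5 -0.7  0.6  0.1  0.1  0.1  0.4 -0.2 -0.4]
None [ 0.4521 -0.2373 -0.0237  0.0143] deg -1.36 [ 0.2 -0.1  0.5 -0.4 -0.6  0.6  0.1  0.2  0.1  0.2 -0.3 -0.5]
(array([ 0.5075863 , -0.18885748,  0.08773279]), [np.float64(0.000851310002161998), np.float64(0.0008513100021621118)])
(array([ 0.51247868, -0.2417627 ,  0.04080018]), [np.float64(0.0022260331629868142), np.float64(0.0022260331629867887)])
(array([ 0.37720595, -0.25985511, -0.02289551]), [np.float64(0.0016137608812162542), np.float64(0.0016137608812162802)])
(array([ 0.37545998, -0.24109661, -0.03445569]), [np.float64(0.002484635954375947), np.float64(0.0024846359543760762)])
```

```bash
python3 -m creep '{"travel":[[-6,12,35],[-12,26,70],[-16,36,95],[-16,38,100],[-16,38,100],[-16,38,100],[-16,38,100],[-16,38,100]],"twist":[1.4,1.4,1.4,1.4,1.4,1.4,1.4,1.4]}'
python3 - <<'E'
from h import *
T=toolT();print(T[:3,3]);im=bot.get_image('wrist');save(im,'w7.png');np.save('T7.npy',T)
save(cv2.resize(im[0:260,170:430],None,fx=2.3,fy=2.3,interpolation=cv2.INTER_CUBIC),'w7c.png')
E
```

```text
time_s: 17.6
tool_pos: [0.3856, -0.1724, 0.1017]
orientation: [0.0, 1.0, -0.012, 0.001]
wrist_force: [1.1, -0.0, -4.6]
gripper_width: 0.0194
[ 0.38557154 -0.1723735   0.10166439]
```

View pics/w7c.png

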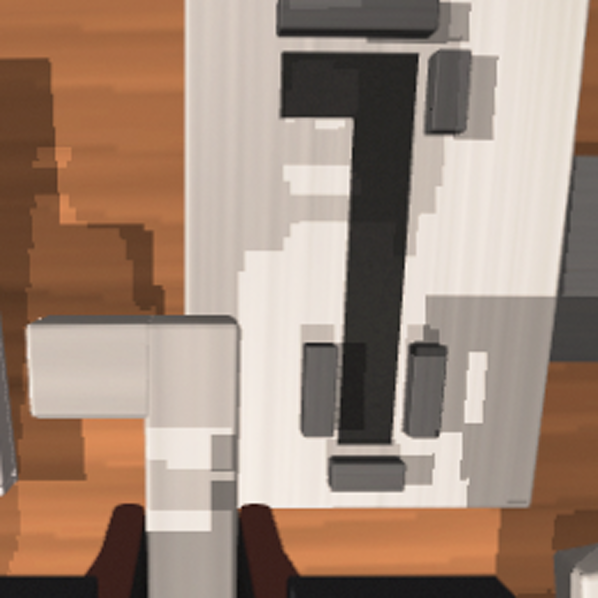

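Run:
```python
from h import *
from scipy.optimize import least_squares
T=np.load('T7.npy');C=camT('wrist',T)
M=np.array([[65,34],[65,-10],[45,34],[45,10],[-65,10],[-65,-10]])/1000.
def fit(px,M,x0,z=None):
    px=[np.array([x/2.3+170,y/2.3]) for x,y in px]
    def f(v):
        R2=np.array([[np.cos(v[2]),-np.sin(v[2])],[np.sin(v[2]),np.cos(v[2])]]);zz=z if z is not None else v[3]
        return np.concatenate([proj('wrist',[*(R2@m+v[:2]),zz],C)-p for m,p in zip(M,px)])
    r=least_squares(f,x0+([.015] if z is None else []));print(z,r.x.round(4),'deg',np.degrees(r.x[2]).round(2),r.fun.round(1));return r.x
P=[(280,51),(419,54),(280,117),(354,119),(338,442),(392,444)]
n=fit(P,M,[.45,-.24,0],.015);fit(P,M,[.45,-.24,0])
J=[(29,323),(239,323),(31,416),(147,414)];zt=T[2,3]+.0173
j=fit(J,M[:4],[.378,-.172,0],zt);fit(J,M[:4],[.378,-.172,0])
# tool target so jaw pose == nest
dy=n[2]-j[2];c,s=np.cos(dy),np.sin(dy)
tcp=n[:2]+np.array([[c,-s],[s,c]])@(T[:2,3]-j[:2]);y0=np.degrees(np.arctan2(T[1,0],T[0,0]))
print('jaw-tool',T[:3,:3].T@np.array([*(j[:2]-T[:2,3]),0]));go([*tcp,.06],y0+np.degrees(dy))
```

```text
0.015 [ 0.4523 -0.2369 -0.0214] deg -1.23 [ 0.5 -0.2 -0.1 -1.  -0.2  0.2 -0.2 -0.5 -0.3  1.4  0.2  0.5]
None [ 0.4525 -0.2373 -0.0218  0.0129] deg -1.25 [ 0.8  0.2 -0.4 -0.5  0.1  0.4 -0.3 -0.3 -0.3  0.6  0.  -0.3]
0.1189643858433989 [ 0.3779 -0.173  -0.0235] deg -1.34 [-1.8 -1.1  2.5 -1.1 -0.3  0.8 -0.4  1.7]
None [ 0.377  -0.1724 -0.0238  0.113 ] deg -1.36 [-0.3 -0.3  0.2 -0.3  1.1 -0.1 -1.   0.8]
jaw-tool [-7.69429656e-03  8.47785835e-04 -1.44638002e-05]
t 17.65 now [ 0.3854 -0.1724  0.1015] yaw -1.37 -> travel [76.1 62.  41.7] twist -0.13
```

Both wrist views agree: the nest is at (0.452, -0.237), floor z ≈ 0.014, yaw -1.3°. The jaw origin sits at tool x ≈ -7.8 mm.

```bash
python3 -m creep '{"travel":[[15,12,0],[40,32,10],[62,51,22],[74,61,36],[76,62.5,42],[76,62.5,50],[76,62.5,58],[76,62.5,64],[76,62.5,68],[76,62.5,68],[76,62.5,68],[76,62.5,68]],"twist":[0,0,0,0,0,0,0,0,0,0,0,0]}'
python3 - <<'E'
from h import *
go([.4601,-.237,.019],-1.3)
im=bot.get_image('wrist');save(cv2.resize(im[0:300,120:400],None,fx=2,fy=2,interpolation=cv2.INTER_CUBIC),'w8c.png')
E
```

```text
time_s: 18.85
tool_pos: [0.4593, -0.2369, 0.033]
orientation: [0.0, 1.0, -0.012, 0.0]
wrist_force: [0.4, 0.1, -4.7]
gripper_width: 0.0199
t 18.85 now [ 0.4593 -0.2369  0.033 ] yaw -1.4 -> travel [ 0.7  0.  14. ] twist -0.1
```

View pics/w8c.png

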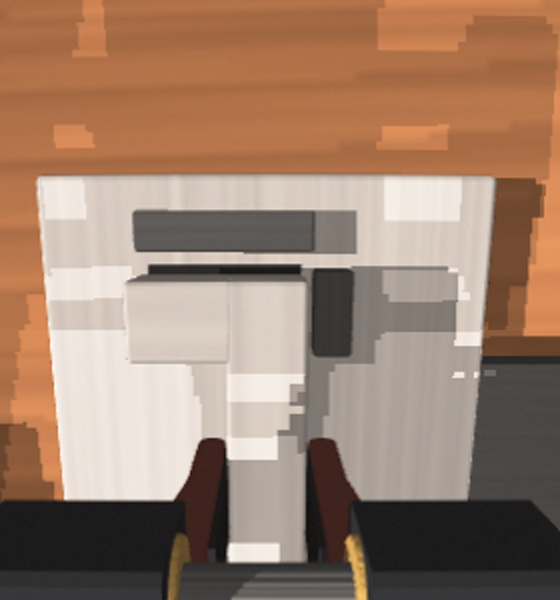

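The jaw hovers over its outline, with the foot on the left and only a black sliver visible beyond its far end at (225,268). The side fence at (332,312) is clear of it. Lowering now.

```bash
python3 -m creep '{"travel":[[0.5,0,3],[0.5,0,6],[0.5,0,9],[0.5,0,11],[0.5,0,13],[0.5,0,14],[0.5,0,14],[0.5,0,14]],"twist":[0,0,0,0,0,0,0,0]}'
```

```text
time_s: 19.7
tool_pos: [0.4597, -0.2369, 0.0187]
orientation: [0.0, 1.0, -0.012, 0.0]
wrist_force: [0.1, -0.1, -4.9]
gripper_width: 0.0195
```

```bash
python3 -m creep '{"travel":[[0,0,1],[0,0,2],[0,0,2],[0,0,2]],"twist":[0,0,0,0]}'
```

```text
time_s: 20.1
tool_pos: [0.4598, -0.237, 0.0177]
orientation: [0.0, 1.0, -0.012, 0.0]
wrist_force: [-2.7, 1.9, 6.7]
gripper_width: 0.0196
```

Contact came exactly at the height where the jaw should meet the nest floor. Releasing.

```bash
python3 -m creep '{"travel":[[0,0,-0.5],[0,0,-0.5],[0,0,-0.5],[0,0,-0.5],[0,0,-0.5],[0,0,-5],[0,0,-20],[0,0,-50],[-20,-20,-90],[-40,-40,-130],[-50,-60,-130],[-50,-60,-130],[-50,-60,-130],[-50,-60,-130]],"twist":[0,0,0,0,0,0,0,0,0,0,0,0,0,0]}' 0.45
python3 - <<'E'
from h import *
T=toolT();print(T[:3,3]);im=bot.get_image('wrist');save(im,'w9.png');np.save('T9.npy',T)
d=bot.masks_of('wrist','jaw')[0];c=max(cv2.findContours(d['region'].astype(np.uint8),0,2)[0],key=cv2.contourArea);print(d['score'],cv2.approxPolyDP(c,4,True)[:,0].tolist())
save(cv2.resize(im[60:360,200:500],None,fx=2,fy=2,interpolation=cv2.INTER_CUBIC),'w9c.png')
E
```

```text
time_s: 21.5
tool_pos: [0.4113, -0.1764, 0.1463]
orientation: [-0.0, 1.0, -0.013, -0.0]
wrist_force: [0.2, -0.0, 0.4]
gripper_width: 0.0397
[ 0.41128615 -0.17639012  0.14629273]
0.63 [[287, 65], [282, 89], [308, 91], [304, 207], [323, 212], [335, 68]]
```

View pics/w9c.png

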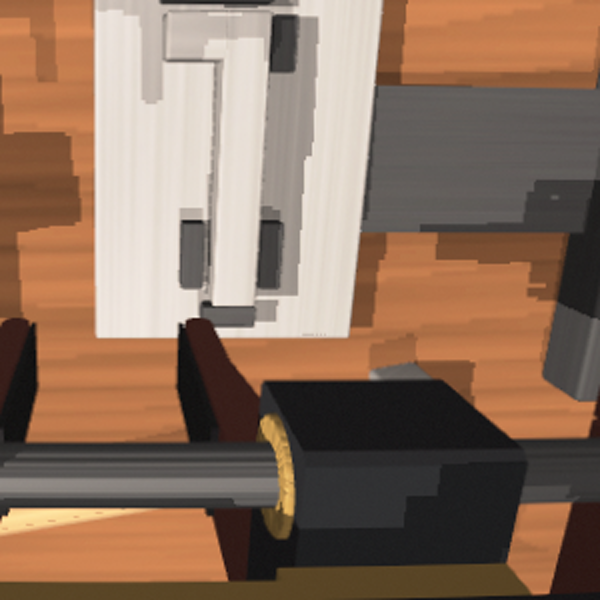

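The jaw lies between the fences with its outline inside the nest. I'll check it numerically, along with the plug.

Run:
```python
from h import *
from scipy.optimize import least_squares
C=camT('wrist',np.load('T9.npy'))
M=np.array([[65,34],[65,-10],[45,34],[45,10],[-65,10],[-65,-10]])/1000.
px=[np.array([x/2+200,y/2+60]) for x,y in [(165,12),(272,12),(166,61),(222,61),(211,306),(255,306)]]
for z in (.035,None):
    def f(v):
        R2=np.array([[np.cos(v[2]),-np.sin(v[2])],[np.sin(v[2]),np.cos(v[2])]])
        return np.concatenate([proj('wrist',[*(R2@m+v[:2]),z or v[3]],C)-p for m,p in zip(M,px)])
    r=least_squares(f,[.45,-.24,0,.035]);print(r.x.round(4),np.degrees(r.x[2]).round(2),r.fun.round(1))
im=bot.get_image('top');save(im,'t9.png')
for t in ['cup','oilcan','plug','bar','tee','short','flat0','jaw']: print(t,[(np.round(d['uv']).tolist(),round(d['score'],2)) for d in bot.spot_in('top',t)[:3]])
s=bot.read_state();print(s['time_s'],s['wrist_force'],s['joint_velocities'].round(3) if hasattr(s['joint_velocities'],'round') else '')
```

```text
[ 0.4512 -0.2364 -0.0199  0.035 ] -1.14 [ 0.3 -0.9 -0.  -0.8 -0.6 -0.2 -0.1 -0.2  0.5  1.4 -0.1  1.2]
[ 0.4511 -0.237  -0.0203  0.0314] -1.16 [ 0.7 -0.3 -0.4 -0.1 -0.2  0.1 -0.1  0.1  0.4  0.1 -0.4  0. ]
cup [([237.0, 149.0], 0.79)]
oilcan [([341.0, 154.0], 0.77)]
plug []
bar [([222.0, 235.0], 0.68), ([298.0, 257.0], 0.42)]
tee [([172.0, 238.0], 0.71), ([302.0, 134.0], 0.59), ([197.0, 231.0], 0.56)]
short [([196.0, 231.0], 0.52), ([341.0, 156.0], 0.36)]
flat0 [([167.0, 196.0], 0.85), ([213.0, 197.0], 0.75)]
jaw [([361.0, 242.0], 0.58)]
22.05 [-0.36055945 -0.60903213  0.16967223] [-0.001 -0.002  0.     0.001 -0.     0.001  0.   ]
```

The jaw is within about 1.5 mm of the nest and flat. The cup, the can and the other parts have not moved. Handing in.

```bash
python3 -c "
from plant import bot
print(bot.finish_job())"
```

```text
the job is handed in; nothing more can be done
None
```

I pulled the interlock plug out and stood it in the tray. I then picked the long hooked jaw out of the bin, lowered it into the nest until it touched the floor, released it and handed in at about 22 s.

**Jaw:** The last wrist view put it within about 1.5 mm and 0.2° of the measured nest, between the fences. With its height left free, the fit put its top at z = 31 mm, against the 35 mm expected for a fully seated jaw. I put that down to measurement noise, because contact came exactly at the height expected for the nest floor.

**Plug:** It stood released in the tray when I viewed it just after placing. In the last top picture the network did not report it, as it also hadn't just after placing, and I did not look at it again.

**Other parts:** The cup, the oil can and all five other bin parts were found where they had been, within a few pixels.

**Disagreements:**
- The top and wrist cameras differed by about 5 mm in x, and I used the wrist values.
- My cross-check of the nest's height from the top and wrist pictures together failed (it gave z from -34 to 88 mm). I took the height from the wrist fits instead: 14.3 and 12.9 mm, against the stated 15 mm.

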